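Run the guarded capping press

ROBOT

A 7-joint arm with a two-finger parallel gripper is mounted at the origin on a cart in front of the work surface, level with it; the furniture and walls round the work are solid. World frame = base frame: x ahead of the robot, y to its left, z up, the work surface at z = 0. Lengths are in m, angles in rad, forces in N, time in s.
With the tool pointing down it reaches from about 0.425 to 0.875 m from the base axis. Payload 4.7 kg.
Tool frame: the origin (TCP) lies between the finger pads; the fingertips stand 22 mm ahead of it and the grasp point (between the pads) lies 3 mm ahead of it; z points along the fingers, y is the line along which they close (so a half turn about z gives the same grasp; the last joint's range is limited). The gripper opens to 87 mm and grips with 3 to 60 N. Pads are 19 mm wide; open, the fingers measure 117 mm over their backs; the gripper's body (75 mm by 190 mm) begins 51 mm behind the grasp point.
Start: joints at [1.249, 0.321, -0.07, 1.45, 0.023, 1.371, -0.057], TCP at [0.214, -0.614, 0.245] pointing down, gripper open.
Joint ranges: [-2.86, 2.86], [-0.3, 2.09], [-1.38, 1.24], [0.06, 2.45], [-1.56, 4.7], [0.09, 2.05], [-2.69, 2.69]. Speed limits (rad/s): [2.57, 2.57, 3.14, 3.14, 3.14, 3.14, 3.14].

INTERFACE

Orientations are given as a rotation vector (axis times angle).
In Python, from bench import ctrl gives the robot as it stands. The module is installed in compiled form; this text tells all that it offers.
- The arm moves only by the tool send_rows, never from a script. Its argument "motion" is a list of rows, each an object with "claw": the opening, from -1 (shut) to 1 (fully open); "slide": the shift along the tool's x, y, z in mm, a list of three; "delta_rot": the turn, a rotation vector about the tool's x, y, z in rad, a list of three. In form: [{"claw": claw, "slide": [x, y, z], "delta_rot": [ax, ay, az]}, ...]. A call has 1 to 5 rows; each row is the pose to reach, as a shift and turn from the pose commanded when the call began, along the tool's axes at that moment; what a row does not reach only later rows make up. A row lasts 1/10 s, in which the tool goes at most 50 mm and 8.59 degrees, less where a joint would pass 70% of its speed; a pose out of reach is approached as far as the arm can. A call with a gripper value outside its range is refused whole. The fingers move at their own pace and stop on an object; "grip_force" is the grip in N (left out, the last holds). Time passes only in rows, so rows that repeat a pose let the fingers close. It gives the time, the measured TCP pose, the force, the opening and the grip force at its end, in the units of the state.
- ctrl.get_state(): the state, without advancing time (a new reading comes with each control period).
- ctrl.get_image(name): name is "scene" or "top"; returns a dict with "color" (420x560x3 uint8, blue, green, red), "fx", "fy", "cx", "cy" (pixels), "pose" (4x4, takes a point from camera to world coordinates). Camera axes: x right, y down, z forward; pixel columns grow to the right and rows downward; lengths in m; the calibration is good to about 2 mm. A picture is of the moment at which its call begins. There is no depth.
- ctrl.close_job(): hands the job in; it is judged then, once.
The state is a dict: "time": time; "joint_positions": joint angles; "qd": joint speeds; "joint_torque": joint torques, N m; "position": TCP position; "tool_rot": TCP orientation; "ft_force": force on the tool from outside, world axes, zero at the start; "torque": the same for the moment, N m; "grip_width": opening from 0.0 (shut) to 1.0 (fully open); "grip_force": force on a finger pad.
Only numpy, scipy, OpenCV 4.12 (cv2) and the standard library are available. Lean on these libraries where they do the work, as an engineer would, in place of code of your own. Each camera call takes 0.05 s, during which the arm holds its last target. There are 200 camera calls.

TASK

Push the blue tab of the vial carrier (push only, do not grip it) until the carrier is fully home in the small bench press. Then reach through the yellow-framed window of the guard, press the red lever all the way down, hold it there for a second, let it come back up and draw the hand out clear. Do not touch the guard or its frame, do not work the lever before the carrier is home, and leave the two loose vials and the dropper bottle standing where they are.

Things in the scene. Friction and masses are not known exactly. Their poses are not given: they have to be found in the camera images.
- press: grey bench press fixed to the surface, base plate 200 x 150 mm, top 20 mm high. Origin: centre of its underside, on the work surface; x points to its rear (away from the robot at yaw 0), y to its left, where the carrier comes out, z up. Yaw within 0.25 rad. Offsets below are in this frame. A wide shelf hangs 0.73 m above the surface from world x = 0.63 on: keep the arm clear.
- guard: fixed guard over the press, same frame: posts, clear sheets and a top sloping 15 degrees, low edge to the front (-x). Covers x -107 to +92 mm, y -78 to +78 mm; its top is 131 mm above the surface at the front edge, 148 at the window centre, 186 at the rear. The left side (+y) is open below 89 mm for the carrier. Must not be touched.
- window (a point): centre of the open window in the guard's top, at [-45, 0, 148] mm. Opening 100 mm (y) by 84 mm (up the slope); yellow frame 12 mm wide, 8 mm thick (half above the centre plane). Straight in is along the top's normal, [0.259, 0, -0.966]; only the lever is in that way for 75 mm. Fully open fingers do not fit, shut ones do.
- lever_pad (a point): centre of the top face of the red paddle at the lever's front end, 36 (x) by 40 (y) by 12 mm, seen through the window; moves with the lever. At rest about [-43, 0, 130] mm, 18 mm below the window; fully pressed about [-45, 0, 99] mm. Push it down with the fingertips.
- lever (a joint): angle of the lever about its pivot at [45, 0, 108] mm of the press (axis along y): 0 = up at rest, 0.35 rad = all the way down on its stop. A spring returns it; the paddle needs about 4 N to start and 9 N at the bottom.
- push_tab (a point): middle of the top edge of the upright blue tab, on its outer face (the face to push, facing +y). Tab 60 mm wide (x), 8 mm thick with its backing, from 23 to 69 mm above the surface. Moves with the carrier; when home at [5, 141, 69] mm, its outer face 63 mm outside the guard.
- carrier (a joint): how far the carrier (aluminium slide with a red white-capped vial fixed in it) stands out of the press, in m along the press's +y: 0 = fully home on its stop, starts 0.06 to 0.085. Slides with about 1.5 N friction and stays where it is left.
- tab_inner: the inner side of the blue tab, facing the press (a 3 mm backing plate; its frame is the carrier's, origin at the press origin when home). Fingers must not touch it: the tab is pushed from outside, not gripped.
- vial_orange: loose orange vial with a red cap, 28 mm wide, 50 mm high, standing on the surface in front and to the left of the press. Origin: centre of its underside. Leave alone.
- vial_green: loose green vial with a blue cap, 28 mm wide, 50 mm high, standing to the right of the press. Origin: centre of its underside. Leave alone.
- dropper: loose white dropper bottle, 29 mm wide, 70 mm high, standing behind and to the left of the press. Origin: centre of its underside. Leave alone.

How it is judged:
On the way, in this order (a step that is already met when the one before it is completed fails the run):
1. the carrier is fully home (within 3 mm) (value of joint carrier below 0.003 m), for 0.2 s.
2. the lever is held all the way down for 0.8 s (past 0.31 rad of 0.35), with the fingers on it (value of joint lever above 0.31 rad and contact force between lever and the fingers above 1 N and value of joint carrier below 0.003 m), for 0.8 s.
At the end, for the whole second after the job is handed in: The carrier is home within 3 mm, the lever is back up (below 0.03 rad) after its stroke, and the two loose vials and the dropper bottle stand upright within 15 mm of where they were (value of joint carrier below 0.003 m and value of joint lever below 0.03 rad and distance of each of vial_orange, vial_green, dropper from where it was at the start of the episode below 0.015 m and angle between each of vial_orange, vial_green, dropper's own z axis and vertical below 0.2 rad); the robot touches nothing.
It fails at once if the robot touches the guard or its frame (over 0.5 N) (contact force between guard and the fingers above 0.5 N or contact force between guard and the arm above 0.5 N).
It fails at once if the lever is worked (past 0.1 rad) while the carrier is not home (over 5 mm out) (value of joint lever above 0.1 rad and value of joint carrier above 0.005 m).
It fails at once if the tab is gripped or hooked (the inner side of the tab is touched) (contact force between tab_inner and the fingers above 0.5 N or contact force between tab_inner and the arm above 0.5 N).
It fails at once if a loose vial or the dropper bottle is shifted by over 15 mm, lifted or tipped (not (distance of each of vial_orange, vial_green, dropper from where it was at the start of the episode below 0.015 m and angle between each of vial_orange, vial_green, dropper's own z axis and vertical below 0.2 rad)).
It also fails if it takes over 46 s, if anything falls off the work surface, if the arm or the gripper's body presses on something with over 40 N, if the wrist force passes 120 N, or if a joint passes its speed limit or range.

## Working session

There is one attempt and no reset: what is moved stays moved. The work goes in short steps, Python scripts to look and compute and a tool call to move; the robot and the scene stay as the last step left them, time stands still between calls to the robot, and variables do not carry over. Pictures are saved under pics/ and viewed, at most 10 in all, crops included, and the job is handed in when it is done.

Besides the shell and the picture viewer there is one more tool, called after "Call:" as name(argument=value, ...) on one line, values as JSON. send_rows: Moves the arm, as the interface text tells. Its arguments: {"type":"object","properties":{"motion":{"type":"array","items":{"type":"object","properties":{"claw":{"type":"number"},"slide":{"type":"array","items":{"type":"number"}},"delta_rot":{"type":"array","items":{"type":"number"}}}}},"grip_force":{"type":"number"}},"required":["motion"]}

```bash
mkdir -p pics; python3 - <<'E'
from bench import ctrl
import cv2,numpy as np,pickle
d={}
for n in("scene","top"):
    i=ctrl.get_image(n); cv2.imwrite(f"pics/{n}0.png",i["color"]); d[n]=i
    print(n,i["fx"],i["fy"],i["cx"],i["cy"]);print(np.round(i["pose"],4).tolist())
pickle.dump(d,open("im0.pkl","wb"))
s=ctrl.get_state();print({k:np.round(v,3).tolist() for k,v in s.items()})
E
```

```text
scene 447.5019883022728 447.5019883022728 271.30922530867485 209.33284050001237
[[-0.975, -0.0998, 0.1986, 0.3558], [-0.2222, 0.4595, -0.8599, 0.6884], [-0.0054, -0.8826, -0.4702, 0.5255], [0.0, 0.0, 0.0, 1.0]]
top 491.52241141393444 491.52241141393444 279.01535996618276 204.46412567354335
[[-0.0256, -0.9697, 0.2431, 0.2927], [-0.9997, 0.0256, -0.003, -0.0727], [-0.0033, -0.2431, -0.97, 1.0343], [0.0, 0.0, 0.0, 1.0]]
{'time': 0.1, 'joint_positions': [1.249, 0.322, -0.07, 1.452, 0.023, 1.371, -0.057], 'qd': [-0.003, -0.002, -0.0, -0.004, 0.001, 0.001, -0.001], 'joint_torque': [-0.0, -49.257, -0.405, -31.34, -0.064, 0.039, 0.0], 'position': [0.214, -0.613, 0.244], 'tool_rot': [-3.096, -0.525, 0.001], 'ft_force': [0.557, 0.597, 0.469], 'torque': [0.007, 0.014, 0.066], 'grip_force': 0.0, 'grip_width': 0.996}
```

View pics/scene0.png

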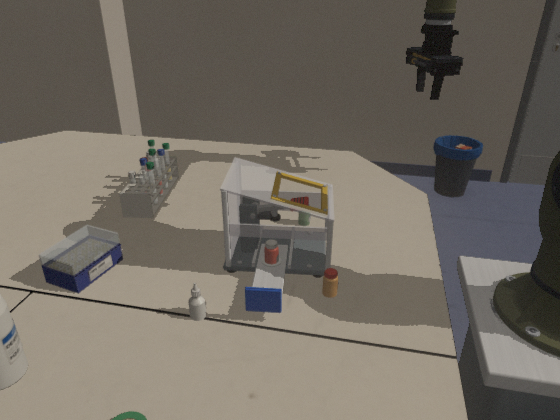

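View pics/top0.png

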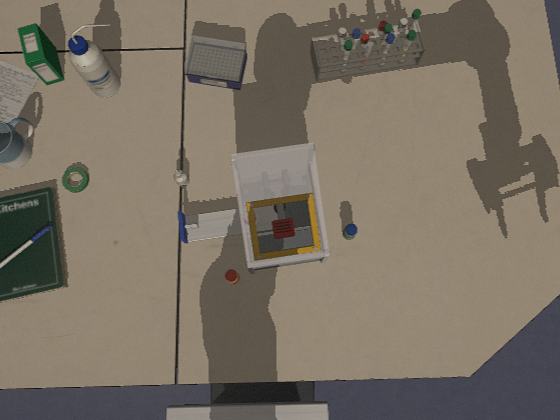

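The scene view shows the guard at about (280,215), the blue tab at (264,299), the orange vial at (330,283) and the dropper at (197,305). The top view shows the window at about (283,228), the red paddle at (283,228), the tab at (183,227) and the green vial at (350,231). Next I'll enlarge both.

```bash
python3 - <<'E'
import cv2
a=cv2.imread("pics/top0.png")[135:285,170:370]
b=cv2.imread("pics/scene0.png")[155:325,180:360]
cv2.imwrite("pics/top0c.png",cv2.resize(a,None,fx=4,fy=4,interpolation=cv2.INTER_CUBIC))
cv2.imwrite("pics/scene0c.png",cv2.resize(b,None,fx=3.5,fy=3.5,interpolation=cv2.INTER_CUBIC))
E
```

```text
(no output)
```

View pics/top0c.png

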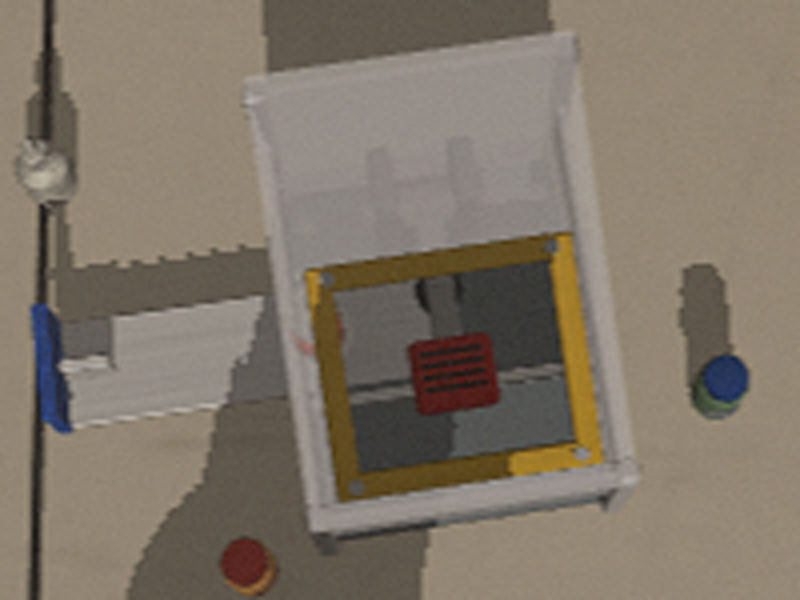

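View pics/scene0c.png

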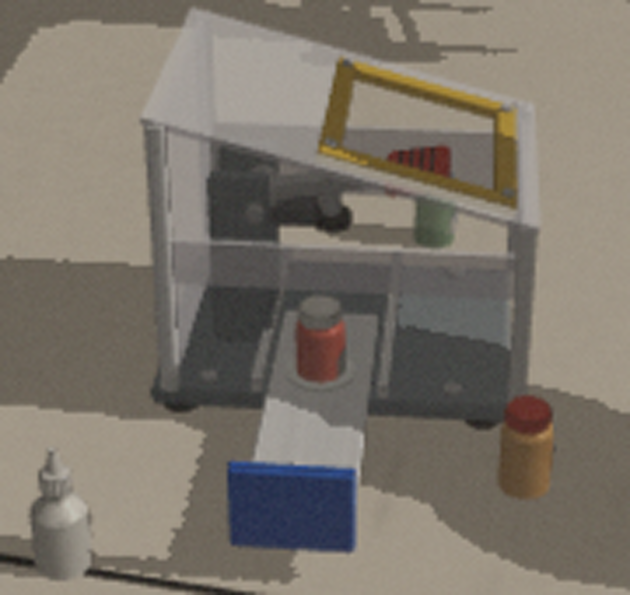

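Crop readings:
- **Top view, frame outer corners:** (306,268), (572,234), (607,462) and (339,500).
- **Top view, paddle and tab:** paddle corners from (412,343) to (499,404); tab outer edge from (33,306) to (55,432).
- **Scene view, frame corners:** (318,152), (517,206), (345,58) and (520,106).
- **Scene view, tab face:** (230,464), (356,468), (353,551) and (230,546).

```bash
cat >h.py <<'E'
import numpy as np,pickle
from scipy.optimize import least_squares
from scipy.spatial.transform import Rotation as R
D=pickle.load(open("im0.pkl","rb"))
def top(u,v): return np.array([(u+.5)/4-.5+170,(v+.5)/4-.5+135])
def sc(u,v): return np.array([(u+.5)/3.5-.5+180,(v+.5)/3.5-.5+155])
def proj(n,p):
    c=D[n];q=np.linalg.inv(c["pose"])@np.append(p,1)
    return np.array([c["fx"]*q[0]/q[2]+c["cx"],c["fy"]*q[1]/q[2]+c["cy"]])
def tri(obs):
    f=lambda p:np.concatenate([proj(n,p)-u for n,u in obs])
    r=least_squares(f,[.6,0,.1]);return r.x,np.abs(r.fun).max()
def onz(n,u,z):
    c=D[n];d=c["pose"][:3,:3]@[(u[0]-c["cx"])/c["fx"],(u[1]-c["cy"])/c["fy"],1];o=c["pose"][:3,3]
    return o+d*(z-o[2])/d[2]
E
python3 - <<'E'
from h import *
np.set_printoptions(precision=4,suppress=True)
a=np.radians(15);up=np.array([np.cos(a),0,np.sin(a)]);nn=np.array([-np.sin(a),0,np.cos(a)])
w=np.array([-.045,0,.148])
c=lambda s,t:w+up*.054*s+np.array([0,.062*t,0])+nn*.004
M=[("top",top(306,268),c(1,1),0),("top",top(572,234),c(1,-1),0),("top",top(607,462),c(-1,-1),0),("top",top(339,500),c(-1,1),0),
("scene",sc(318,152),c(1,1),0),("scene",sc(517,206),c(-1,1),0),("scene",sc(345,58),c(1,-1),0),("scene",sc(520,106),c(-1,-1),0),
("top",top(455,373),np.array([-.043,0,.130]),0)]
for u,x,z in((sc(230,464),.035,.069),(sc(356,468),-.025,.069),(sc(353,551),-.025,.023),(sc(230,546),.035,.023)): M.append(("scene",u,np.array([x,.141,z]),1))
M+= [("top",top(33,306),np.array([.035,.141,.069]),1),("top",top(55,432),np.array([-.025,.141,.069]),1)]
def W(v,p,k):
    return R.from_euler("z",v[2]).apply(p+[0,v[3]*k,0])+[v[0],v[1],v[4]]
f=lambda v:np.concatenate([proj(n,W(v,p,k))-u for n,u,p,k in M])
r=least_squares(f,[.6,-.07,.1,.07,0]);print(r.x);print(r.fun.reshape(-1,2))
v=r.x.copy()
for n,p,k in(("window",w,0),("pad",[-.043,0,.13],0),("tab",[.005,.141,.069],1),("tabhome",[.005,.141,.069],0)):print(n,W(v,np.array(p),k))
print("win corners tri",[tri([(M[i][0],M[i][1]),(M[j][0],M[j][1])]) for i,j in((0,4),(1,6),(2,7),(3,5))],[W(v,c(*s),0) for s in((1,1),(1,-1),(-1,-1),(-1,1))])
print("tab tri",tri([("scene",sc(230,464)),("top",top(33,306))]),tri([("scene",sc(356,468)),("top",top(55,432))]))
print("orange",tri([("scene",sc(529,410)),("top",top(245,560))]),"green",onz("top",top(727,376),.05),"dropper",tri([("scene",sc(55,455)),("top",top(30,150))]))
E
```

```text
[ 0.5191 -0.0774  0.1215  0.0603 -0.0014]
[[-0.2207  0.0235]
 [ 0.2426 -1.1171]
 [-0.2238  0.003 ]
 [-0.003   0.3823]
 [ 1.0529 -0.25  ]
 [ 1.589   0.4952]
 [-0.4817 -0.3986]
 [ 0.0926  0.2469]
 [-0.0307 -1.1375]
 [ 0.2883  0.6926]
 [ 0.8177  1.7547]
 [ 1.5106 -0.0325]
 [ 1.1725 -0.9077]
 [ 1.2232 -1.4233]
 [-1.3423 -3.9811]]
window [ 0.4744 -0.0828  0.1466]
pad [ 0.4764 -0.0826  0.1286]
tab [0.4997 0.123  0.0676]
tabhome [0.507  0.0632 0.0676]
win corners tri [(array([ 0.5189, -0.0153,  0.1634]), np.float64(0.46845648353132674)), (array([ 0.5311, -0.1377,  0.1638]), np.float64(0.21033703986870478)), (array([ 0.4292, -0.1512,  0.1368]), np.float64(0.08179468045102567)), (array([ 0.4159, -0.0278,  0.137 ]), np.float64(0.6351765011434054))] [array([ 0.5177, -0.0151,  0.1644]), array([ 0.5327, -0.1382,  0.1644]), array([ 0.4291, -0.1508,  0.1365]), array([ 0.4141, -0.0277,  0.1365])]
tab tri (array([0.5279, 0.1288, 0.0704]), np.float64(0.9928193447695719)) (array([0.4678, 0.1169, 0.0684]), np.float64(3.030219036456515))
orange (array([0.3992, 0.0241, 0.0473]), np.float64(0.5662128890782014)) green [ 0.4848 -0.222   0.05  ] dropper (array([0.6128, 0.1337, 0.065 ]), np.float64(1.195992553410747))
```

```bash
cat >>h.py <<'E'
YAW=.1215;O=np.array([.5191,-.0774,0])
PR=R.from_euler("z",YAW)
def press(p): return PR.apply(np.array(p)/1000)+O
def Rt(tilt=0): # tool y=press x, tool x=press y, z down; tilt leans z toward press +x
    m=np.array([[0,1,0],[1,0,0],[0,0,-1.]]).T
    return PR*R.from_euler("y",-tilt)*R.from_matrix(m)
def go(*steps):
    """steps: (tip world pos or None, rotation); prints moves from the measured pose"""
    from bench import ctrl
    s=ctrl.get_state();p=np.array(s["position"]);r=R.from_rotvec(s["tool_rot"])
    print("t",round(s["time"],2),"tip",np.round(p+r.apply([0,0,.022]),4),"j",np.round(s["joint_positions"],2),"F",np.round(s["ft_force"],1))
    for t,q in steps:
        tcp=np.array(t)-q.apply([0,0,.022])
        print("slide",np.round(r.inv().apply(tcp-p)*1000,1).tolist(),"rot",np.round((r.inv()*q).as_rotvec(),3).tolist())
E
python3 -c "
from h import *
go(([.45,-.40,.30],R.from_rotvec([-3.096,-.525,0])),([.58,-.14,.30],Rt()),(press([5,230,200]),Rt()))"
```

```text
t 0.1 tip [ 0.214  -0.6132  0.2216] j [ 1.25  0.32 -0.07  1.45  0.02  1.37 -0.06] F [0.6 0.6 0.5]
slide [293.1, -123.7, -78.2] rot [-0.0, 0.0, -0.0]
slide [501.5, -326.3, -77.9] rot [-0.002, -0.001, -1.356]
slide [518.5, -629.0, 22.6] rot [-0.002, -0.001, -1.356]
```

Call:
send_rows(motion=[{"claw":-1,"slide":[40,-17,-16],"delta_rot":[0,0,-0.12]},{"claw":-1,"slide":[80,-34,-32],"delta_rot":[0,0,-0.24]},{"claw":-1,"slide":[120,-51,-48],"delta_rot":[0,0,-0.36]},{"claw":-1,"slide":[160,-68,-64],"delta_rot":[0,0,-0.48]},{"claw":-1,"slide":[200,-85,-78],"delta_rot":[0,0,-0.6]}], grip_force=10)

```text
time: 0.6
position: [0.376, -0.4661, 0.3231]
tool_rot: [2.8, 1.424, -0.0]
ft_force: [0.7, -0.3, -0.3]
grip_width: 0.636
grip_force: 0.0
```

```bash
python3 -c "
from h import *
go(([.54,-.30,.30],Rt()),([.58,-.14,.30],Rt()),([.58,.04,.28],Rt()))"
```

```text
t 0.6 tip [ 0.376  -0.4661  0.3011] j [ 1.07  0.2  -0.26  1.45  0.05  1.5   0.18] F [ 0.7 -0.3 -0.3]
slide [230.8, 34.6, 1.0] rot [-0.0, 0.0, -0.752]
slide [383.7, -27.4, 1.0] rot [-0.0, 0.0, -0.752]
slide [529.1, -133.4, 21.0] rot [-0.0, 0.0, -0.752]
```

Call:
send_rows(motion=[{"claw":-1,"slide":[46,7,0],"delta_rot":[0,0,-0.1]},{"claw":-1,"slide":[92,14,0],"delta_rot":[0,0,-0.2]},{"claw":-1,"slide":[138,21,0],"delta_rot":[0,0,-0.3]},{"claw":-1,"slide":[184,28,0],"delta_rot":[0,0,-0.4]},{"claw":-1,"slide":[231,35,1],"delta_rot":[0,0,-0.5]}])

```text
time: 1.1
position: [0.541, -0.3011, 0.3213]
tool_rot: [-2.363, -2.071, 0.001]
ft_force: [2.0, -0.4, -1.3]
grip_width: 0.172
grip_force: 0.0
```

```bash
python3 -c "
from h import *
go(([.58,-.08,.30],Rt()),([.56,.12,.26],Rt()),(press([5,230,200]),Rt()))"
```

```text
t 1.1 tip [ 0.541  -0.3011  0.2993] j [ 0.83  0.26 -0.45  1.4   0.11  1.51  0.25] F [ 2.  -0.4 -1.3]
slide [224.3, 9.7, -0.7] rot [-0.0, 0.0, -0.253]
slide [419.9, -36.4, 39.2] rot [-0.0, 0.0, -0.253]
slide [442.8, -103.7, 99.2] rot [-0.0, 0.0, -0.253]
```

Call:
send_rows(motion=[{"claw":-1,"slide":[45,2,0],"delta_rot":[0,0,-0.05]},{"claw":-1,"slide":[90,4,0],"delta_rot":[0,0,-0.1]},{"claw":-1,"slide":[135,6,0],"delta_rot":[0,0,-0.15]},{"claw":-1,"slide":[180,8,0],"delta_rot":[0,0,-0.2]},{"claw":-1,"slide":[224,10,-1],"delta_rot":[0,0,-0.253]}])

```text
time: 1.6
position: [0.58, -0.0798, 0.3221]
tool_rot: [-2.084, -2.351, 0.001]
ft_force: [0.2, -0.6, -0.4]
grip_width: 0.004
grip_force: 0.0
```

```bash
python3 -c "
from h import *
go(([.56,.12,.27],Rt()),(press([5,240,200]),Rt()))"
```

```text
t 1.6 tip [ 0.58   -0.0798  0.3001] j [ 0.61  0.2  -0.61  1.48  0.12  1.5   0.12] F [ 0.2 -0.6 -0.4]
slide [200.8, 4.1, 30.1] rot [-0.001, 0.0, -0.001]
slide [249.7, -55.4, 100.1] rot [-0.001, 0.0, -0.001]
```

Call:
send_rows(motion=[{"claw":-1,"slide":[45,0,6],"delta_rot":[0,0,0]},{"claw":-1,"slide":[90,0,12],"delta_rot":[0,0,0]},{"claw":-1,"slide":[135,-5,18],"delta_rot":[0,0,0]},{"claw":-1,"slide":[180,-15,25],"delta_rot":[0,0,0]},{"claw":-1,"slide":[225,-35,30],"delta_rot":[0,0,0]}])

```text
time: 2.1
position: [0.5184, 0.1392, 0.2915]
tool_rot: [-2.086, -2.348, 0.0]
ft_force: [0.3, 0.6, 1.4]
grip_width: 0.006
grip_force: 0.0
```

```bash
python3 -c "
from h import *
go((press([5,235,120]),Rt()),(press([5,235,32]),Rt()))"
```

```text
t 2.1 tip [0.5184 0.1392 0.2695] j [ 0.39  0.11 -0.76  1.64  0.08  1.42 -0.25] F [0.3 0.6 1.4]
slide [19.7, -20.5, 149.5] rot [-0.001, -0.001, -0.004]
slide [19.7, -20.4, 237.5] rot [-0.001, -0.001, -0.004]
```

Call:
send_rows(motion=[{"claw":-1,"slide":[20,-20,45],"delta_rot":[0,0,0]},{"claw":-1,"slide":[20,-20,90],"delta_rot":[0,0,0]},{"claw":-1,"slide":[20,-20,135],"delta_rot":[0,0,0]},{"claw":-1,"slide":[20,-20,180],"delta_rot":[0,0,0]},{"claw":-1,"slide":[20,-20,226],"delta_rot":[0,0,0]}])

```text
time: 2.6
position: [0.4965, 0.1548, 0.0649]
tool_rot: [2.086, 2.348, 0.0]
ft_force: [0.5, -0.8, -0.4]
grip_width: 0.007
grip_force: 0.0
```

```bash
python3 - <<'E'
from h import *
from bench import ctrl
import cv2
go((press([5,212,42]),Rt()),(press([5,150.5,42]),Rt()))
i=ctrl.get_image("scene");cv2.imwrite("pics/s1.png",cv2.resize(i["color"][130:350,150:400],None,fx=2.6,fy=2.6,interpolation=cv2.INTER_CUBIC))
E
```

```text
t 2.6 tip [0.4965 0.1548 0.0429] j [ 0.31  0.3  -0.74  1.95  0.24  0.99 -0.43] F [ 0.5 -0.8 -0.4]
slide [-21.3, -0.7, 0.9] rot [0.001, 0.001, -0.003]
slide [-82.8, -0.4, 0.9] rot [0.001, 0.001, -0.003]
```

View pics/s1.png

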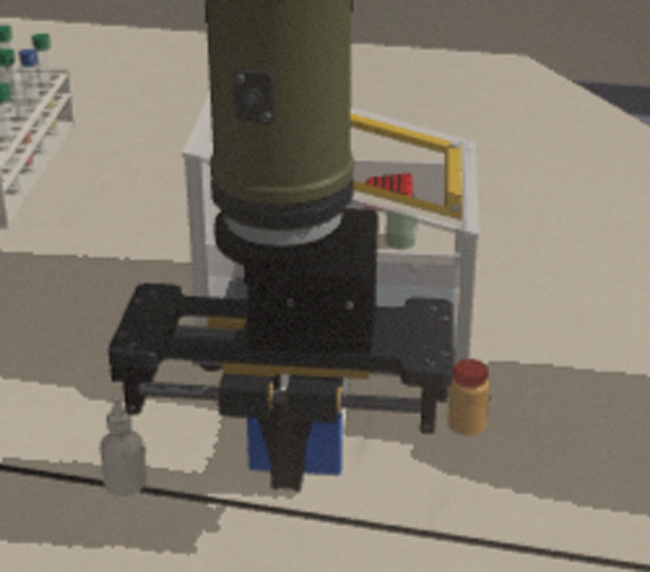

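The shut fingers hang in front of the blue tab, at about (287,460) in the crop. The dropper and orange vial are clear, so I'll push.

Call:
send_rows(motion=[{"claw":-1,"slide":[-14,0,0],"delta_rot":[0,0,0]},{"claw":-1,"slide":[-24,0,0],"delta_rot":[0,0,0]},{"claw":-1,"slide":[-36,0,0],"delta_rot":[0,0,0]},{"claw":-1,"slide":[-48,0,0],"delta_rot":[0,0,0]},{"claw":-1,"slide":[-60,0,0],"delta_rot":[0,0,0]}])

```text
time: 3.15
position: [0.5043, 0.0945, 0.0674]
tool_rot: [2.086, 2.347, 0.001]
ft_force: [-1.4, 2.5, 1.0]
grip_width: 0.008
grip_force: 1.0
```

Call:
send_rows(motion=[{"claw":-1,"slide":[-6,0,0],"delta_rot":[0,0,0]},{"claw":-1,"slide":[-11,0,0],"delta_rot":[0,0,0]},{"claw":-1,"slide":[-15,0,0],"delta_rot":[0,0,0]},{"claw":-1,"slide":[-19,0,0],"delta_rot":[0,0,0]},{"claw":-1,"slide":[-20,0,0],"delta_rot":[0,0,0]}])

```text
time: 3.65
position: [0.5067, 0.0767, 0.0669]
tool_rot: [-2.086, -2.349, -0.003]
ft_force: [0.5, 4.8, 1.5]
grip_width: 0.006
grip_force: 2.5
```

```bash
python3 -c "
from h import *
go((press([5,150.5,42]),Rt()))"
```

```text
t 3.65 tip [0.5067 0.0768 0.0449] j [ 0.44  0.27 -0.71  1.96  0.21  0.98 -0.25] F [0.5 4.8 1.5]
slide [-4.0, -1.3, 2.9] rot [0.001, -0.002, -0.003]
```

Call:
send_rows(motion=[{"claw":-1,"slide":[-1,0,0],"delta_rot":[0,0,0]},{"claw":-1,"slide":[-2,0,0],"delta_rot":[0,0,0]},{"claw":-1,"slide":[-3,0,0],"delta_rot":[0,0,0]}])

```text
time: 3.95
position: [0.5067, 0.0766, 0.067]
tool_rot: [-2.082, -2.349, -0.007]
ft_force: [-0.5, 9.9, 1.0]
grip_width: 0.009
grip_force: 5.3
```

Call:
send_rows(motion=[{"claw":-1,"slide":[-1,0,0],"delta_rot":[0,0,0]},{"claw":-1,"slide":[-2,0,0],"delta_rot":[0,0,0]},{"claw":-1,"slide":[-3,0,0],"delta_rot":[0,0,0]}])

```text
time: 4.25
position: [0.5067, 0.0765, 0.067]
tool_rot: [-2.078, -2.349, -0.01]
ft_force: [-2.5, 16.3, 2.0]
grip_width: 0.006
grip_force: 8.0
```

Call:
send_rows(motion=[{"claw":-1,"slide":[-1,0,0],"delta_rot":[0,0,0]},{"claw":-1,"slide":[-2,0,0],"delta_rot":[0,0,0]},{"claw":-1,"slide":[-3,0,0],"delta_rot":[0,0,0]}])

```text
time: 4.55
position: [0.5067, 0.0764, 0.0671]
tool_rot: [-2.075, -2.349, -0.014]
ft_force: [-2.3, 21.6, 0.8]
grip_width: 0.004
grip_force: 10.8
```

The carrier has hit something hard. I'll back off, raise, and check from the images.

Call:
send_rows(motion=[{"claw":-1,"slide":[15,0,0],"delta_rot":[0,0,0]},{"claw":-1,"slide":[40,0,0],"delta_rot":[0,0,0]},{"claw":-1,"slide":[70,0,-20],"delta_rot":[0,0,0]},{"claw":-1,"slide":[90,0,-65],"delta_rot":[0,0,0]},{"claw":-1,"slide":[90,0,-112],"delta_rot":[0,0,0]}])

```text
time: 5.05
position: [0.4947, 0.1589, 0.1789]
tool_rot: [-2.078, -2.353, 0.003]
ft_force: [1.7, 0.9, -0.0]
grip_width: 0.008
grip_force: 0.0
```

Call:
send_rows(motion=[{"claw":-1,"slide":[0,0,-49],"delta_rot":[0,0,0]},{"claw":-1,"slide":[0,0,-98],"delta_rot":[0,0,0]},{"claw":-1,"slide":[0,0,-140],"delta_rot":[0,0,0]}])

```text
time: 5.35
position: [0.4967, 0.1554, 0.3211]
tool_rot: [2.085, 2.346, -0.0]
ft_force: [0.4, 0.0, -0.2]
grip_width: 0.007
grip_force: 0.0
```

```bash
python3 - <<'E'
from h import *
from bench import ctrl
import cv2
go((press([-43,0,230]),Rt()))
i=ctrl.get_image("scene");a=cv2.resize(i["color"][225:325,220:320],None,fx=4,fy=4,interpolation=cv2.INTER_CUBIC)
i=ctrl.get_image("top");b=cv2.resize(i["color"][180:280,170:270],None,fx=4,fy=4,interpolation=cv2.INTER_CUBIC)
cv2.imwrite("pics/s2.png",np.hstack([a,b]))
E
```

```text
t 5.35 tip [0.4968 0.1553 0.2991] j [ 0.4   0.06 -0.78  1.63  0.04  1.48 -0.27] F [ 0.4  0.  -0.2]
slide [-233.8, -48.2, 69.5] rot [0.002, 0.002, -0.004]
```

View pics/s2.png

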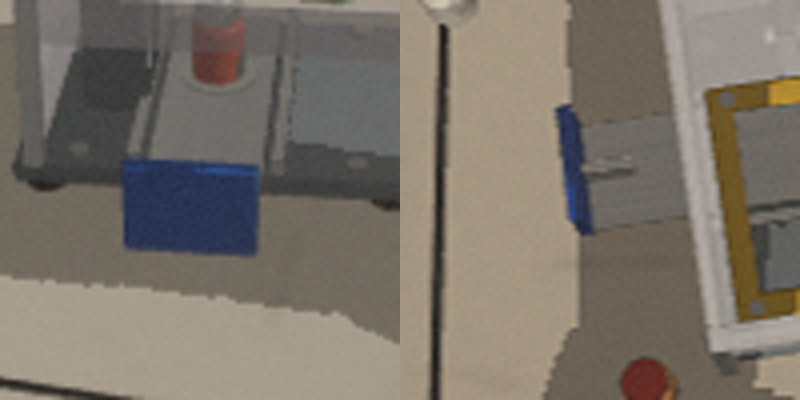

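The tab face in the scene crop has corners (124,159), (258,166), (257,254) and (124,248). In the top crop its outer rear corner is at (156,107). From these I'll compute how far the carrier stands out.

```bash
python3 - <<'E'
from h import *
f4=lambda u,v,ox,oy:np.array([(u+.5)/4-.5+ox,(v+.5)/4-.5+oy])
def fit(M):
    f=lambda v:np.concatenate([proj(n,press(np.array(p)+[v[1],v[0],0]))-u for n,u,p in M])
    r=least_squares(f,[0,0],x_scale=1);return r.x,np.round(r.fun,1)
P=[(35,141,69),(-25,141,69),(-25,141,23),(35,141,23),(35,141,69)]
after=[("scene",f4(*u,220,225)) for u in((124,159),(258,166),(257,254),(124,248))]+[("top",f4(156,107,170,180))]
before=[("scene",sc(*u)) for u in((230,464),(356,468),(353,551),(230,546))]+[("top",top(33,306))]
for A in(before,after):print(fit([(n,u,p) for (n,u),p in zip(A,P)]))
for i in(0,):print(tri([after[0],after[4]]), press(P[0]))
E
```

```text
(array([61.75919979,  0.81599891]), array([-0.4,  0.5,  0.3,  1.6,  1. , -0.1,  0.5, -1. ,  0.3, -1.9]))
(array([-1.71304071,  0.9517263 ]), array([-0.1,  0.9,  0.4,  1. ,  0.4,  0.1,  0.6, -0.4,  0.8, -1.7]))
(array([0.53575554, 0.06660436, 0.07171823]), np.float64(0.9432631076377334)) [0.5367526  0.06680259 0.069     ]
```

The vision check agrees that the carrier is home, with residual protrusion about -2 to 0 mm. Next is the window.

```bash
python3 -c "
from h import *
a=np.radians(15)
go((press([-65,0,250]),Rt(a)),(press([-66,0,210]),Rt(a)))"
```

```text
t 5.45 tip [0.4995 0.1566 0.3026] j [ 0.4   0.06 -0.78  1.62  0.04  1.47 -0.27] F [-0.3  0.6  0.5]
slide [-234.9, -79.0, 52.8] rot [-0.251, 0.002, -0.004]
slide [-234.9, -80.4, 92.8] rot [-0.251, 0.002, -0.004]
```

Call:
send_rows(motion=[{"claw":-1,"slide":[-46,-15,0],"delta_rot":[-0.05,0,0]},{"claw":-1,"slide":[-92,-31,0],"delta_rot":[-0.1,0,0]},{"claw":-1,"slide":[-138,-46,10],"delta_rot":[-0.15,0,0]},{"claw":-1,"slide":[-184,-62,30],"delta_rot":[-0.2,0,0]},{"claw":-1,"slide":[-226,-77,45],"delta_rot":[-0.25,0,0]}])

```text
time: 5.95
position: [0.4453, -0.0801, 0.2724]
tool_rot: [1.967, 2.212, 0.277]
ft_force: [0.4, -0.8, 0.5]
grip_width: 0.002
grip_force: 0.0
```

```bash
python3 -c "
from h import *
a=np.radians(15)
go((press([-65,0,207]),Rt(a)))"
```

```text
t 5.95 tip [ 0.4508 -0.0795  0.2511] j [ 0.61 -0.3  -0.35  2.03 -0.21  1.16  0.44] F [ 0.4 -0.8  0.5]
slide [-6.2, -8.2, 43.5] rot [-0.01, 0.003, -0.004]
```

Call:
send_rows(motion=[{"claw":-1,"slide":[-2,-2,12],"delta_rot":[0,0,0]},{"claw":-1,"slide":[-4,-5,24],"delta_rot":[0,0,0]},{"claw":-1,"slide":[-6,-8,36],"delta_rot":[0,0,0]},{"claw":-1,"slide":[-6,-8,43],"delta_rot":[0,0,0]}])

```text
time: 6.35
position: [0.4503, -0.0819, 0.2283]
tool_rot: [1.967, 2.219, 0.277]
ft_force: [-0.1, -0.5, -0.7]
grip_width: 0.004
grip_force: 0.0
```

```bash
python3 - <<'E'
from h import *
from bench import ctrl
import cv2
a=np.radians(15)
go((press([-65,0,207]),Rt(a)),(press([-44,0,131]),Rt(a)))
print(ctrl.get_state()["joint_positions"])
o=[ctrl.get_image(n)["color"] for n in("scene","top")]
cv2.imwrite("pics/s3.png",np.hstack([cv2.resize(o[0][140:290,210:360],(400,400),interpolation=cv2.INTER_CUBIC),cv2.resize(o[1][150:300,210:360],(400,400),interpolation=cv2.INTER_CUBIC)]))
E
```

```text
t 6.35 tip [ 0.4556 -0.0812  0.207 ] j [ 0.61 -0.26 -0.36  2.09 -0.2   1.07  0.44] F [-0.1 -0.5 -0.7]
slide [-3.9, -1.8, -0.4] rot [-0.014, -0.0, -0.001]
slide [-3.9, -0.0, 78.4] rot [-0.014, -0.0, -0.001]
[ 0.60724065 -0.25606653 -0.3636774   2.08538845 -0.20312511  1.0710379
  0.44176947]
```

View pics/s3.png

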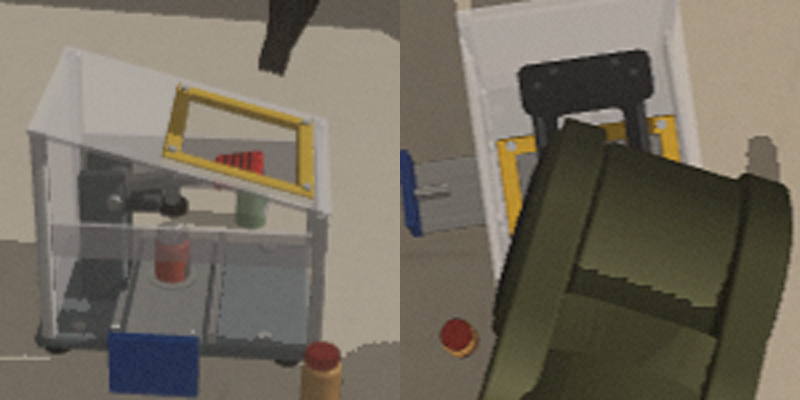

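The fingertip is at crop (271,72), which is about scene pixel (311.5,167), above the window. I'll check that against the kinematics.

```bash
python3 -c "
from h import *
print(proj('scene',[.4556,-.0812,.207]),proj('scene',[.4556-.01,-.0812,.207-.003]))
go((press([-47,0,140]),Rt(np.radians(15))))"
```

```text
[311.90721888 164.92159693] [317.19605814 166.85467506]
t 6.45 tip [ 0.4557 -0.081   0.2072] j [ 0.61 -0.26 -0.36  2.08 -0.2   1.07  0.44] F [0.  0.2 0.3]
slide [-4.1, -0.9, 69.2] rot [-0.014, -0.001, -0.001]
```

Kinematics and camera agree to about 2 px. Descending.

Call:
send_rows(motion=[{"claw":-1,"slide":[-2,0,15],"delta_rot":[-0.014,0,0]},{"claw":-1,"slide":[-4,-1,32],"delta_rot":[-0.014,0,0]},{"claw":-1,"slide":[-4,-1,48],"delta_rot":[-0.014,0,0]},{"claw":-1,"slide":[-4,-1,60],"delta_rot":[-0.014,0,0]},{"claw":-1,"slide":[-4,-1,67],"delta_rot":[-0.014,0,0]}])

```text
time: 6.95
position: [0.4667, -0.0845, 0.1641]
tool_rot: [1.96, 2.209, 0.293]
ft_force: [0.2, 1.2, -0.1]
grip_width: 0.011
grip_force: 0.0
```

```bash
python3 -c "
from h import *
a=np.radians(15)
go((press([-44,0,131]),Rt(a)),(press([-38,0,108]),Rt(a)),(press([-36,0,102]),Rt(a)))"
```

```text
t 6.95 tip [ 0.4723 -0.0838  0.1428] j [ 0.6  -0.17 -0.39  2.15 -0.19  0.9   0.43] F [ 0.2  1.2 -0.1]
slide [0.7, 0.0, 12.3] rot [0.002, 0.0, -0.002]
slide [0.7, -0.2, 36.0] rot [0.002, 0.0, -0.002]
slide [0.7, 0.2, 42.3] rot [0.002, 0.0, -0.002]
```

Call:
send_rows(motion=[{"claw":-1,"slide":[0,0,8],"delta_rot":[0,0,0]},{"claw":-1,"slide":[0,0,15],"delta_rot":[0,0,0]},{"claw":-1,"slide":[0,0,21],"delta_rot":[0,0,0]},{"claw":-1,"slide":[0,0,27],"delta_rot":[0,0,0]},{"claw":-1,"slide":[0,0,33],"delta_rot":[0,0,0]}])

```text
time: 7.45
position: [0.4746, -0.0845, 0.1329]
tool_rot: [1.961, 2.207, 0.292]
ft_force: [-5.9, -0.9, 7.1]
grip_width: 0.001
grip_force: 3.5
```

```bash
python3 -c "
from h import *
a=np.radians(15)
go((press([-36,0,102]),Rt(a)))"
```

```text
t 7.45 tip [ 0.4803 -0.0838  0.1117] j [ 0.6  -0.11 -0.4   2.17 -0.17  0.82  0.41] F [-5.9 -0.9  7.1]
slide [1.7, 0.7, 10.2] rot [0.001, 0.001, -0.003]
```

Call:
send_rows(motion=[{"claw":-1,"slide":[0,0,3],"delta_rot":[0,0,0]},{"claw":-1,"slide":[0,-1,6],"delta_rot":[0,0,0]},{"claw":-1,"slide":[0,-2,9],"delta_rot":[0,0,0]}])

```text
time: 7.75
position: [0.4749, -0.0844, 0.1237]
tool_rot: [1.961, 2.207, 0.292]
ft_force: [-4.4, 0.5, 7.9]
grip_width: 0.004
grip_force: 4.0
```

Call:
send_rows(motion=[{"claw":-1,"slide":[0,-1,2],"delta_rot":[0,0,0]},{"claw":-1,"slide":[0,-1,4],"delta_rot":[0,0,0]}])

```text
time: 7.95
position: [0.4753, -0.0845, 0.1207]
tool_rot: [1.961, 2.207, 0.292]
ft_force: [-15.4, 1.0, 27.1]
grip_width: 0.005
grip_force: 14.7
```

```bash
python3 -c "
from h import *
a=np.radians(15)
go((press([-36,0,102]),Rt(a)))"
```

```text
t 7.95 tip [ 0.481  -0.0838  0.0995] j [ 0.6  -0.09 -0.4   2.19 -0.16  0.79  0.41] F [-15.4   1.   27.1]
slide [1.7, 3.2, -1.8] rot [0.002, 0.001, -0.003]
```

The force jumped to 27 N at tip height 99.5 mm, so the lever is on its stop. I'll hold for 1.5 s.

Call:
send_rows(motion=[{"claw":-1,"slide":[0,0,0],"delta_rot":[0,0,0]},{"claw":-1,"slide":[0,0,0],"delta_rot":[0,0,0]},{"claw":-1,"slide":[0,0,0],"delta_rot":[0,0,0]},{"claw":-1,"slide":[0,0,0],"delta_rot":[0,0,0]},{"claw":-1,"slide":[0,0,0],"delta_rot":[0,0,0]}])

```text
time: 8.45
position: [0.4752, -0.0844, 0.1211]
tool_rot: [1.961, 2.207, 0.292]
ft_force: [-10.6, 0.4, 17.4]
grip_width: 0.008
grip_force: 9.5
```

Call:
send_rows(motion=[{"claw":-1,"slide":[0,0,0],"delta_rot":[0,0,0]},{"claw":-1,"slide":[0,0,0],"delta_rot":[0,0,0]},{"claw":-1,"slide":[0,0,0],"delta_rot":[0,0,0]},{"claw":-1,"slide":[0,0,0],"delta_rot":[0,0,0]},{"claw":-1,"slide":[0,0,0],"delta_rot":[0,0,0]}])

```text
time: 8.95
position: [0.4752, -0.0844, 0.1211]
tool_rot: [1.961, 2.207, 0.292]
ft_force: [-10.7, 1.1, 17.2]
grip_width: 0.007
grip_force: 9.5
```

Call:
send_rows(motion=[{"claw":-1,"slide":[0,0,0],"delta_rot":[0,0,0]},{"claw":-1,"slide":[0,0,0],"delta_rot":[0,0,0]},{"claw":-1,"slide":[0,0,0],"delta_rot":[0,0,0]},{"claw":-1,"slide":[0,0,0],"delta_rot":[0,0,0]},{"claw":-1,"slide":[0,0,0],"delta_rot":[0,0,0]}])

```text
time: 9.45
position: [0.4752, -0.0844, 0.1211]
tool_rot: [1.961, 2.207, 0.292]
ft_force: [-10.8, 1.4, 17.9]
grip_width: -0.001
grip_force: 9.5
```

Call:
send_rows(motion=[{"claw":-1,"slide":[0,0,-6],"delta_rot":[0,0,0]},{"claw":-1,"slide":[0,0,-14],"delta_rot":[0,0,0]},{"claw":-1,"slide":[0,0,-24],"delta_rot":[0,0,0]},{"claw":-1,"slide":[0,0,-36],"delta_rot":[0,0,0]},{"claw":-1,"slide":[0,0,-48],"delta_rot":[0,0,0]}])

```text
time: 9.95
position: [0.4618, -0.0856, 0.166]
tool_rot: [1.962, 2.208, 0.291]
ft_force: [-0.6, -0.4, 0.4]
grip_width: 0.009
grip_force: 0.0
```

Call:
send_rows(motion=[{"claw":-1,"slide":[0,0,-15],"delta_rot":[0,0,0]},{"claw":-1,"slide":[0,0,-32],"delta_rot":[0,0,0]},{"claw":-1,"slide":[0,0,-50],"delta_rot":[0,0,0]},{"claw":-1,"slide":[0,0,-70],"delta_rot":[0,0,0]},{"claw":-1,"slide":[0,0,-70],"delta_rot":[0,0,0]}])

```text
time: 10.45
position: [0.4448, -0.0883, 0.2356]
tool_rot: [1.959, 2.204, 0.293]
ft_force: [-0.2, 0.2, 0.3]
grip_width: 0.006
grip_force: 0.0
```

```bash
python3 - <<'E'
from h import *
from bench import ctrl
import cv2
go((press([-65,0,207]),Rt(.26)))
cv2.imwrite("pics/s4.png",cv2.resize(ctrl.get_image("scene")["color"][140:330,170:370],None,fx=3,fy=3,interpolation=cv2.INTER_CUBIC))
E
```

```text
t 10.45 tip [ 0.4505 -0.0876  0.2144] j [ 0.6  -0.28 -0.34  2.09 -0.22  1.07  0.47] F [-0.2  0.2  0.3]
slide [1.8, 2.3, 8.2] rot [0.006, 0.003, -0.004]
```

View pics/s4.png

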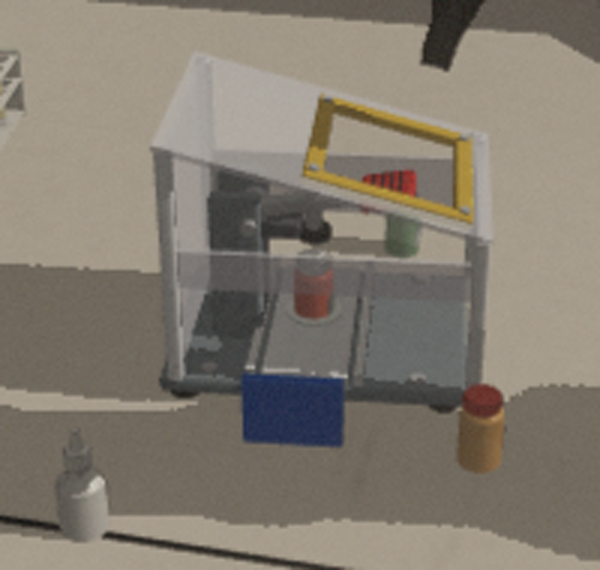

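The picture shows the lever paddle back up at (390,187), the carrier home and the vials and bottle standing. The fingertips are clear above the window at (435,65). Handing in.

```bash
python3 -c "
from bench import ctrl
print(ctrl.close_job())"
```

```text
the job is handed in; nothing more can be done
None
```

I pushed the carrier home, held the lever on its stop for about 1.5 s and let it come back up, drew the hand out clear and handed the job in at about 10.5 s; the hand-in returned no verdict.

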